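Load the culture tube and hold the lens barrel in its V-block

TASK

Set up the light-transmission rig for the green culture: take the green-capped culture tube from the rack, lower it gently right down into the deep sample well and let go of it. Then lay the black lens barrel from its foam tray in the V-block, metal collar just outside the lamp end of the block, and press it down firmly, with about 15 N, so that it bears on both faces of the V. Finish while still holding it pressed there, so that I can fit the clamp, and leave everything else on the bench alone.

Things in the scene. Friction and masses are not known exactly. Their poses are not given: they have to be found in the camera images.
- tube_green_center (a point): Centre, half-way up, of the upright round-bottomed glass culture tube with dark green contents and green screw cap (the other two tubes have white and blue caps). 125 mm tall: glass 24 mm in diameter with a hemispherical bottom, cap 30 mm in diameter over the top 29 mm (grasp the cap). Foot 62.5 mm below this point, cap's mid-height 48 mm above it. About 80 g. z along the tube, upwards.
- tube_green_foot (a point): Lowest point of the green culture tube's round bottom, on its axis.
- rack: White tube rack 190 x 60 x 60 mm, fixed to the bench; origin at the centre of its underside, z up, x along its row of three 27 mm holes, 55 mm apart. Each tube stands on the rack's 6 mm floor through a hole in its top plate (plate top 60 mm above the bench) and sticks 71 mm out of it. Which tube is in which hole varies.
- tube_amber: Culture tube of the same size with amber contents and a white cap, in the rack; origin at its foot. Leave it alone.
- tube_clear: Culture tube of the same size with clear contents and a blue cap, in the rack; origin at its foot. Leave it alone.
- well_mouth (a point): Centre of the open top of the sample well, a black thick-walled upright cylinder (48 mm outside diameter) on the rig; its bore is 30 mm wide and 70 mm deep. Axes as rig. A tube standing fully down in it sticks out 55 mm: the whole cap stays free.
- well_floor (a point): Centre of the sample well's inner floor, 70 mm below its mouth. The tube's foot rests here when it is fully in. The floor is hard: lower the tube onto it, do not drop it from more than a few mm or push it down with over 35 N.
- rig: Light-transmission rig, fixed: baseplate 130 x 330 x 12 mm carrying, in line along y, a black lamp housing (y = -153 to -85 mm, 106 mm high), the steel V-block (-32 to 32), the sample well (centre at 100) and a grey detector box (128 to 170, 92 mm high). Origin on the bench under the middle of the V-block, z up, y from lamp to well, x across the V. Place and yaw vary.
- v_seat (a point): Where the middle of the barrel's axis lies when seated: on the V's centre plane, half-way along the block, 70 mm above the bench. Axes as rig; y runs along the groove. The V (90 degrees, open upwards, mouth 44 mm wide) is 64 mm long. The block is 64 mm wide and its flat tops lie 13 mm below this point, so the seated barrel stands proud and can be held by its sides.
- v_near: The V face at rig -x (nearer the robot); origin half-way along the line where the barrel touches it, axes as rig. Rigid. With the barrel pressed down this face is to carry over 4 N, and never over 60 N; a barrel merely lying there loads it with some 2 N.
- v_far: The same for the V face at rig +x.
- lens_center (a point): Centre of the lens barrel, a black cylinder 50 mm in diameter and 84 mm long, lenses in its ends, with a bright metal collar (58 mm diameter, 8 mm wide) at one end. About 280 g. The y axis is the cylinder's, collar at the -y end; the barrel may have rolled about y. At the start it lies level in the tray, axis 35 mm above the bench. Seated, its y points as the rig's y, collar to the lamp.
- lens: The lens barrel's body frame, the same point and axes as lens_center. Held between two finger pads the barrel can pivot a few degrees about the line between them, and then touches the V at one end first; let go, it settles level on both faces by its own weight.
- lens_collar (a point): Point on the barrel's axis in the plane of the collar's inner face, 34 mm from the centre towards -y; the plain black barrel runs 76 mm in +y from here. Seated, this point is to lie 0 to 8 mm outside the V-block's lamp end, that is 32 to 40 mm from v_seat towards the rig's -y. The collar is too big to go into the V.
- lens_tray: Grey foam-lined tray 136 x 124 x 22 mm, fixed; the barrel lies in a trough along the tray's y at x = -15 mm, collar at -y. Foam top 20 mm above the bench, 15 mm below the barrel's axis. Origin at the centre of its underside. A small spare lens, top 22 mm above the bench, sits in the pocket beside the trough.
- clamp: Steel stirrup clamp lying flat on the bench beyond the rig, 86 x 108 x 10 mm, for the V-block. Leave it alone.
- reagent: White reagent jar with yellow cap, 60 mm wide, 115 mm high, origin under it. Leave it alone.
- flask: Stoppered conical flask with green contents, 80 mm wide, 125 mm high, origin under it. Leave it alone.
- foil_bottle: Foil-wrapped square bottle with teal cap, 40 mm wide, 98 mm high, origin under it. Leave it alone.
- pen: Blue marker pen lying on the bench, 110 mm long, origin under its middle. Leave it alone.
There are look-alikes about, which are no part of the job. Leave any yellow look-alike of the part that bears tube_green_center alone.

How it is judged:
By the outcome, as a careful person would: the job done as asked, in the order asked, and still so for the second after the job is handed in, while the arm keeps its last pose, push and grip.
It also fails if it takes over 58 s, if anything falls off the work surface, if the arm or the gripper's body presses on something with over 40 N, if the wrist force passes 120 N, or if a joint passes its speed limit or range.

ROBOT

A 6-joint arm with a two-finger parallel gripper is mounted at the origin on the work surface. World frame = base frame: x ahead of the robot, y to its left, z up, the work surface at z = 0. Lengths are in m, angles in rad, forces in N, time in s.
With the tool pointing down it reaches from about 0.375 to 0.975 m from the base axis. Payload 3.8 kg.
Tool frame: the origin (TCP) lies at the very end of the fingers, on their centre line; the grasp point (between the pads) lies 19 mm behind it; y points along the fingers, x is the direction in which the jaws open and shut, and the axes are right-handed (so a half turn about y gives the same grasp; the last joint's range is limited). The gripper opens to 85 mm and grips with 20 to 120 N. Pads are 22 mm wide; open, the fingers measure 114 mm over their backs; the gripper's body (76 mm by 85 mm) begins 54 mm behind the grasp point. The pads swing forward as they close: fully open they stand 13 mm farther back than shut.
Start: joints at [1.14, 0.264, 1.604, -0, 1.274, -0.037], TCP at [0.259, 0.623, 0.231] pointing down, gripper open.
Joint ranges: [-2.63, 2.63], [-0.94, 2.18], [0.31, 2.57], [-1.31, 4.45], [0, 2.66], [-2.55, 2.55]. Speed limits (rad/s): [2.57, 2.57, 3.14, 3.14, 3.14, 3.14].

INTERFACE

Orientations are given as a rotation vector (axis times angle).
In Python, from workcell import bot, cams gives the robot as it stands.
- The arm moves only by the tool play_rows, never from a script. Its argument "motion" is a list of rows, each a list of 2 entries, a list of its own where there are three numbers: the shift along the world's x, y, z normalised to -1 to 1, where 1 is 400 mm, then the turn, a rotation vector about the world's x, y, z normalised to -1 to 1, where 1 is pi/4 rad. In form: [[[tx, ty, tz], [ax, ay, az]], ...]. A call has 1 to 10 rows; each row is the pose to reach, as a shift and turn from the pose commanded when the call began; what a row does not reach only later rows make up. A row lasts 1/8 s, in which the tool goes at most 62.5 mm and 10.7 degrees, less where a joint would pass 70% of its speed; a pose out of reach is approached as far as the arm can. A call with a number of a shift or a turn outside -1 to 1 is refused whole. A call with a gripper value outside its range is refused whole. "gripper" is the closure, from 0 (fully open) to 1 (shut), set as the call begins (left out, the last holds). The fingers move at their own pace and stop on an object; "squeeze" is the grip in N (left out, the last holds). Time passes only in rows, so rows that repeat a pose let the fingers close. It gives the time, the measured TCP pose, the force and the opening at its end, in the units of the state.
- bot.read_state(): the state, without advancing time (a new reading comes with each control period).
- cams.read_camera(name): name is "scene" or "top" or "wrist"; returns (picture, depth): 480x640x3 uint8, red, green, blue; 480x640 float32, m along the optical axis (not along the pixel's ray), 0 where there is no reading.
- cams.calibration(name): a dict with "mtx" (3x3 intrinsics, pixels), "k1" (the pictures are not rectified: a ray, as slopes to the right and down, at radius r is drawn at 1 + k1 r^2 times it, then the intrinsics apply), "R" (3x3) and "t" (3): a world point X has camera coordinates R X + t; the wrist camera has in their place "tool_from_camera" (4x4, takes a point from camera to tool coordinates, whose origin is the TCP and whose axes are the tool frame's). Camera axes: x right, y down, z forward; pixel columns grow to the right and rows downward; lengths in m; the calibration is good to about 2 mm. A picture is of the moment at which its call begins: read the wrist's pose just before it. calibration takes no time and is no camera call.
- bot.finish_job(): hands the job in, once; it reports no verdict.
Trained networks look in the newest picture that a camera, given by its name, has taken for a name from the list of things; names that differ only in an ending like _2 or _b are one class to them, and where a whole thing is asked for, a point or a joint stands for the part that bears it (a point fixed in the world has none). Each returns a list of dicts, best first, with "conf" (0 to 1); they miss things now and then, are a little off and sometimes report something else, mostly with a low value. They report only what shows in the picture. A call takes as long as a camera call. They do not tell look-alikes from the thing itself.
- cams.recognise(camera, label): "xyz" ([x, y, z] in m, in the coordinates of the camera as it stood for that picture, good to about 4 mm: the middle of the surface that is visible of it).
- cams.regions_of(camera, label): "mask" (480x640 bool, what is visible of it).
- cams.mark_of(camera, label): "xyz" ([x, y, z] in m, in the coordinates of the camera as it stood for that picture, good to about 4 mm: a listed point, or the origin of a listed thing).
The state is a dict: "time": time; "q": joint angles; "joint_vel": joint speeds; "joint_torque": joint torques, N m; "tool_pos": TCP position; "tcp_rot": TCP orientation; "wrist_force": force on the tool from outside, world axes, zero at the start; "torque": the same for the moment, N m; "width": opening from 0.0 (shut) to 1.0 (fully open).
Only numpy, scipy, OpenCV 4.12 (cv2) and the standard library are available. Lean on these libraries where they do the work, as an engineer would, in place of code of your own. Each camera call takes 0.05 s, during which the arm holds its last target.

## Working session

There is one attempt and no reset: what is moved stays moved. The work goes in short steps, Python scripts to look and compute and a tool call to move; the robot and the scene stay as the last step left them, time stands still between calls to the robot, and variables do not carry over. Pictures are saved under pics/ and viewed, and the job is handed in when it is done.

Besides the shell and the picture viewer there is one more tool, called after "Call:" as name(argument=value, ...) on one line, values as JSON. play_rows: Moves the arm, as the interface text tells. Its arguments: {"type":"object","properties":{"motion":{"type":"array","items":{"type":"array"}},"gripper":{"type":"number"},"squeeze":{"type":"number"}},"required":["motion"]}

```bash
ls; mkdir -p pics; cat > h.py <<'E'
import numpy as np, cv2
from workcell import bot, cams
from scipy.spatial.transform import Rotation as Ro
def cal(n):
    c=cams.calibration(n); return c
def pose(n,s=None):
    c=cams.calibration(n)
    if n!='wrist':
        R=np.array(c['R']);t=np.array(c['t']); return R.T, -R.T@t
    s=s or bot.read_state()
    T=np.eye(4);T[:3,:3]=Ro.from_rotvec(s['tcp_rot']).as_matrix();T[:3,3]=s['tool_pos']
    T=T@np.array(c['tool_from_camera']); return T[:3,:3],T[:3,3]
def w(n,p,s=None):
    R,t=pose(n,s); return R@np.array(p)+t
def proj(n,X,s=None):
    R,t=pose(n,s); c=cams.calibration(n); p=R.T@(np.array(X)-t); x=p[:2]/p[2]; x=x*(1+c['k1']*(x@x)); M=np.array(c['mtx']); return (M@[x[0],x[1],1])[:2]
def unproj_map(n,d,s=None):
    c=cams.calibration(n);M=np.array(c['mtx']);v,u=np.mgrid[0:480,0:640]
    xd=(u-M[0,2])/M[0,0];yd=(v-M[1,2])/M[1,1];x,y=xd.copy(),yd.copy()
    for _ in range(10):
        f=1+c['k1']*(x*x+y*y);x=xd/f;y=yd/f
    P=np.stack([x*d,y*d,d],-1);R,t=pose(n,s);W=P@R.T+t;W[d<=0]=np.nan;return W
def save(n,img): cv2.imwrite('pics/'+n,cv2.cvtColor(img,cv2.COLOR_RGB2BGR))
E
python3 - <<'E'
from h import *
s=bot.read_state();print(s)
for n in ['scene','top','wrist']:
    im,d=cams.read_camera(n);save(n+'0.png',im);np.savez(n+'0.npz',im=im,d=d)
    print(n,pose(n,s)[1])
    if n=='wrist':continue
    for l in ['tube_green_center','well_mouth','v_seat','lens_center','lens_collar','rig','lens_tray','rack']:
        r=cams.mark_of(n,l)
        print(n,l,[(round(x['conf'],2),np.round(w(n,x['xyz']),4).tolist(),proj(n,w(n,x['xyz'])).round().tolist()) for x in r[:4]])
E
```

```text
pics
{'time': 0.0, 'q': array([ 1.14010563e+00,  2.64788085e-01,  1.60541653e+00, -1.57441939e-07,
        1.27371636e+00, -3.68940200e-02]), 'joint_vel': array([ 0.00077855, -0.00035121,  0.00136272, -0.00119672,  0.0006012 ,
        0.00103972]), 'joint_torque': array([ 2.51158686e-03, -5.15113592e+01, -3.67315865e+01,  1.37933534e-04,
        1.26971505e-02,  8.91022637e-06]), 'tool_pos': array([0.25867645, 0.62264518, 0.22991554]), 'tcp_rot': array([-1.3713984 , -0.91294654,  0.91621351]), 'wrist_force': array([-0.37946094,  0.01170536,  0.67181129]), 'torque': array([0.02047831, 0.05771333, 0.03362404]), 'width': 1.0006915045904807}
scene [1.13266724 0.33300559 0.87731545]
scene tube_green_center [(0.89, [0.4903, 0.3485, 0.0706], [495.0, 290.0]), (0.89, [0.4733, 0.4367, 0.0603], [536.0, 307.0])]
scene well_mouth [(0.89, [0.5451, 0.0658, 0.0922], [364.0, 241.0])]
scene v_seat [(0.73, [0.5179, -0.0305, 0.0713], [332.0, 221.0]), (0.57, [0.5337, -0.379, 0.0337], [214.0, 178.0]), (0.46, [0.5464, 0.0654, 0.022], [361.0, 261.0])]
scene lens_center [(0.86, [0.5188, -0.3456, 0.0343], [22
[... 333 characters left out ...]
n_center [(0.76, [0.4723, 0.434, 0.0624], [124.0, 297.0]), (0.54, [0.4888, 0.3504, 0.0694], [160.0, 291.0])]
top well_mouth [(0.66, [0.5435, 0.0645, 0.0903], [287.0, 270.0])]
top v_seat [(0.9, [0.5129, -0.0314, 0.0641], [330.0, 286.0])]
top lens_center []
top lens_collar [(0.97, [0.5282, -0.381, 0.0314], [478.0, 283.0]), (0.54, [0.4905, 0.3478, 0.0674], [161.0, 290.0])]
top rig [(0.93, [0.5181, -0.0328, 0.0007], [330.0, 284.0]), (0.73, [0.759, 0.2793, 0.0032], [205.0, 182.0]), (0.52, [0.5167, -0.346, 0.0326], [464.0, 288.0])]
top lens_tray [(0.85, [0.5287, -0.3451, -0.0043], [458.0, 283.0])]
top rack [(0.78, [0.4925, 0.3484, -0.0048], [171.0, 290.0])]
wrist [0.1923066  0.65033667 0.37226944]
```

View pics/scene0.png

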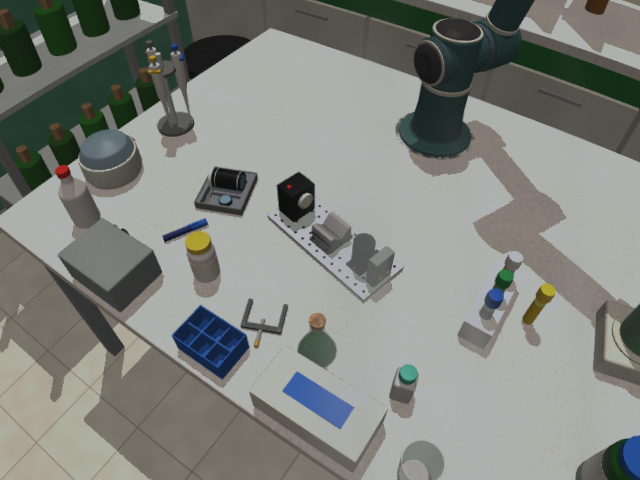

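View pics/top0.png

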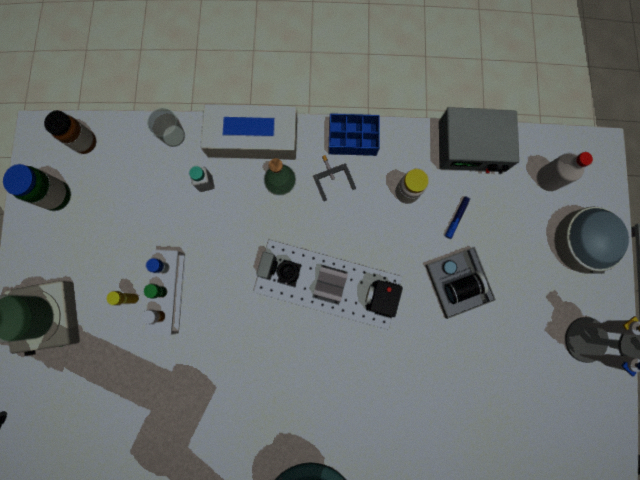

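```bash
python3 - <<'E'
import cv2
a=cv2.imread('pics/scene0.png');b=cv2.imread('pics/top0.png')
c=cv2.resize(a[210:360,430:590],None,fx=4,fy=4,interpolation=cv2.INTER_CUBIC)
cv2.imwrite('pics/crop_rack.png',c)
c=cv2.resize(a[120:300,170:400],None,fx=3,fy=3,interpolation=cv2.INTER_CUBIC)
cv2.imwrite('pics/crop_rig.png',c)
E
```

```text
(no output)
```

View pics/crop_rack.png

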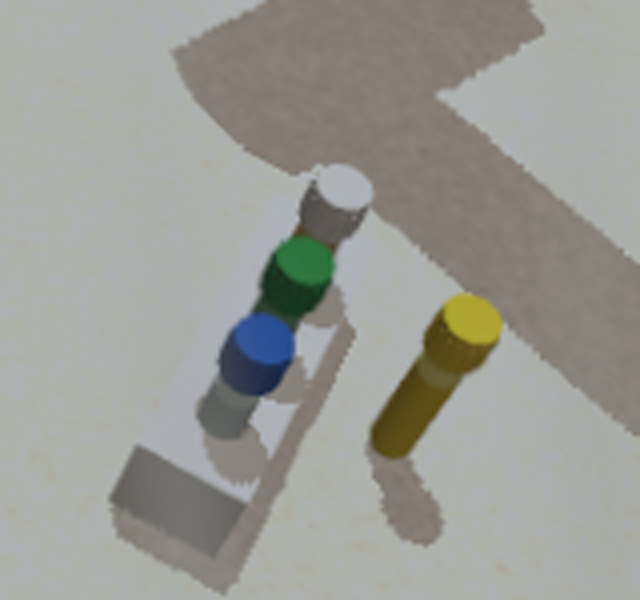

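View pics/crop_rig.png

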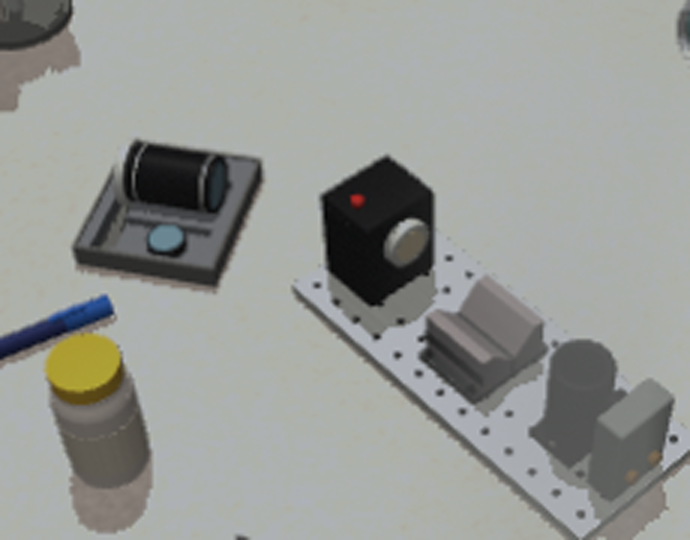

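The candidates for the green tube are the green cap in the rack's middle hole (scene px 505,277, between white at 513,260 and blue at 496,298) and the freestanding yellow look-alike (545,292). I choose the green one in the rack. The rig, with its V-block at (331,230) and well at (363,250), and the tray at (227,190) are clear too. Next I'll refine these with depth.

```bash
python3 - <<'E'
from h import *
s=bot.read_state();R=Ro.from_rotvec(s['tcp_rot']).as_matrix();print(R.round(3))
print('jaw yaw',np.degrees(np.arctan2(R[1,0],R[0,0])))
for n in ['scene','top']:
    z=np.load(n+'0.npz');im=z['im'];W=unproj_map(n,z['d']);hsv=cv2.cvtColor(im,cv2.COLOR_RGB2HSV)
    # table height check
    print(n,'bench z',np.nanmedian(W[...,2]))
    X=W
    def cap(lo,hi,box):
        m=cv2.inRange(hsv,lo,hi)>0
        b=np.zeros_like(m);b[box[1]:box[3],box[0]:box[2]]=1
        m&=b&(X[...,2]>0.12)
        return np.nanmean(X[m],0).round(4),m.sum()
    bx=dict(scene=(480,240,535,320),top=(130,240,180,330))[n]
    print('green',cap((45,80,20),(85,255,255),bx),'blue',cap((100,80,20),(130,255,255),bx),'white',cap((0,0,60),(180,50,255),bx))
    # tall points near well: z histogram
    m=(np.hypot(X[...,0]-.544,X[...,1]-.066)<.024)
    zz=X[m][:,2];print('well',m.sum(),np.percentile(zz,[2,10,50,80,90,95,99]).round(4), np.nanmean(X[m&(X[...,2]>.085)],0).round(4))
E
```

```text
[[ 0.384 -0.    -0.923]
 [ 0.923  0.     0.384]
 [ 0.    -1.     0.   ]]
jaw yaw 67.43803944309386
scene bench z -0.00022568808381384642
green (array([0.494 , 0.3527, 0.1286]), np.int64(187)) blue (array([0.5484, 0.3522, 0.1294]), np.int64(206)) white (array([0.4407, 0.3544, 0.1285]), np.int64(190))
well 566 [0.0193 0.0335 0.0773 0.0908 0.0921 0.093  0.0942] [0.5452 0.0665 0.0907]
top bench z -0.0009441326609135325
green (array([0.4885, 0.349 , 0.1293]), np.int64(165)) blue (array([0.5431, 0.348 , 0.1293]), np.int64(159)) white (array([0.4348, 0.3507, 0.1297]), np.int64(164))
well 339 [0.0185 0.0205 0.0881 0.0914 0.0924 0.0931 0.0943] [0.5436 0.0657 0.0908]
```

Call:
play_rows(motion=[[[0.58,-0.68,0.0],[0,0,0.473]],[[0.58,-0.68,0.0],[0,0,0.473]],[[0.58,-0.68,0.0],[0,0,0.473]],[[0.58,-0.68,0.0],[0,0,0.473]],[[0.58,-0.68,0.0],[0,0,0.473]],[[0.58,-0.68,0.0],[0,0,0.473]],[[0.58,-0.68,0.0],[0,0,0.473]],[[0.58,-0.68,0.0],[0,0,0.473]],[[0.58,-0.68,0.0],[0,0,0.473]]], gripper=0)

```text
time: 2.08
tool_pos: [0.4902, 0.3524, 0.2313]
tcp_rot: [-1.219, -1.194, 1.194]
wrist_force: [0.6, 0.5, 0.5]
width: 1.0
```

```bash
cat >> h.py <<'E'
def snap(tag,n='wrist'):
    s=bot.read_state();im,d=cams.read_camera(n);save(tag+'.png',im)
    np.savez(tag+'.npz',im=im,d=d,p=s['tool_pos'],r=s['tcp_rot']);return s,im,d,unproj_map(n,d,s)
def marks(n,s,labs):
    for l in labs:
        r=cams.mark_of(n,l)
        print(n,l,[(round(x['conf'],2),np.round(w(n,x['xyz'],s),4).tolist(),proj(n,w(n,x['xyz'],s),s).round().tolist()) for x in r[:3]])
E
python3 - <<'E'
from h import *
s,im,d,W=snap('w1');print(s['time'],s['tool_pos'],s['wrist_force'],s['q'])
marks('wrist',s,['tube_green_center'])
hsv=cv2.cvtColor(im,cv2.COLOR_RGB2HSV)
for nm,lo,hi in [('g',(45,80,20),(85,255,255)),('b',(100,80,20),(130,255,255))]:
    m=(cv2.inRange(hsv,lo,hi)>0)&(W[...,2]>.1)&(W[...,2]<.14)
    P=W[m];print(nm,m.sum(),np.percentile(P[:,2],[5,50,95]).round(4))
    t=np.median(P[P[:,2]>np.percentile(P[:,2],60),2]);Q=P[abs(P[:,2]-t)<.003]
    (c,r)=cv2.minEnclosingCircle(Q[:,:2].astype(np.float32));print(t,Q[:,:2].mean(0),c,r)
E
```

```text
2.075 [0.49017178 0.35235658 0.23125958] [0.61524054 0.51257811 0.53953434] [ 5.81785458e-01  1.30315311e-01  1.76246051e+00  3.95292433e-04
  1.24892422e+00 -9.68343325e-01]
wrist tube_green_center [(0.77, [0.4933, 0.3483, 0.0688], [314.0, 225.0]), (0.76, [0.4727, 0.4352, 0.064], [427.0, 195.0])]
g 1709 [0.1285 0.1306 0.1316]
0.13116379684757618 [0.48990839 0.35149951] (0.4900136888027191, 0.3513684868812561) 0.014791479334235191
b 2008 [0.1097 0.1303 0.1316]
0.13107552817655235 [0.54425939 0.35040094] (0.545037567615509, 0.3499920964241028) 0.01496889628469944
```

View pics/w1.png

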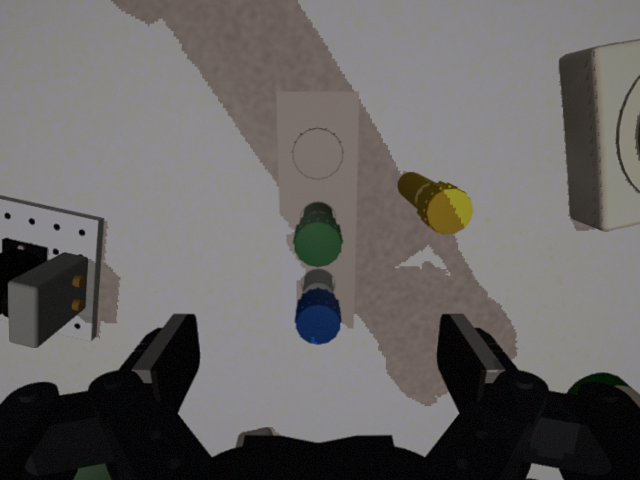

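The close view shows the green cap at px (318,242), with blue below it (318,315) and the yellow look-alike off to the right (448,210). The top-face circle fit gives a 14.8 mm radius at (0.490, 0.3514), z 0.131, which matches the given sizes.

Call:
play_rows(motion=[[[0,-0.002,-0.13],[0,0,0]],[[0,-0.002,-0.24],[0,0,0]],[[0,-0.002,-0.3],[0,0,0]],[[0,-0.002,-0.34],[0,0,0]],[[0,-0.002,-0.34],[0,0,0]],[[0,-0.002,-0.34],[0,0,0]]], gripper=0)

```text
time: 2.92
tool_pos: [0.4918, 0.3514, 0.0967]
tcp_rot: [-1.22, -1.195, 1.191]
wrist_force: [0.1, -0.1, 0.6]
width: 1.001
```

Call:
play_rows(motion=[[[0,0,0],[0,0,0]],[[0,0,0],[0,0,0]],[[0,0,0],[0,0,0]],[[0,0,0],[0,0,0]],[[0,0,0],[0,0,0]],[[0,0,0],[0,0,0]],[[0,0,0],[0,0,0]],[[0,0,0],[0,0,0]]], gripper=1, squeeze=40)

```text
time: 3.92
tool_pos: [0.4913, 0.3507, 0.0957]
tcp_rot: [-1.22, -1.193, 1.192]
wrist_force: [0.3, -0.3, 5.4]
width: 0.341
```

Call:
play_rows(motion=[[[0,0,0.1],[0,0,0]],[[0,0,0.24],[0,0,0]],[[0,0,0.36],[0,0,0]],[[0.02,-0.08,0.4],[0,0,0]],[[0.06,-0.2,0.4],[0,0,0]],[[0.1,-0.34,0.4],[0,0,0]],[[0.135,-0.46,0.4],[0,0,0]],[[0.135,-0.5,0.4],[0,0,0]],[[0.135,-0.5,0.4],[0,0,0]],[[0.135,-0.5,0.4],[0,0,0]]])

```text
time: 5.18
tool_pos: [0.5446, 0.1517, 0.2549]
tcp_rot: [-1.218, -1.193, 1.193]
wrist_force: [0.3, -0.4, -0.8]
width: 0.339
```

```bash
python3 - <<'E'
from h import *
s,im,d,W=snap('w2');print(s['time'],s['tool_pos'],s['wrist_force'],s['width'])
marks('wrist',s,['well_mouth','tube_green_center','tube_green_foot','v_seat'])
E
```

```text
5.175 [0.54455007 0.15168519 0.25486668] [ 0.32279606 -0.40170934 -0.77120459] 0.33902685878457894
wrist well_mouth [(0.58, [0.5455, 0.0636, 0.0922], [204.0, 225.0])]
wrist tube_green_center [(0.83, [0.5458, 0.1517, 0.2231], [319.0, 289.0])]
wrist tube_green_foot [(0.89, [0.4786, 0.4367, 0.0059], [613.0, 129.0]), (0.82, [0.5489, 0.1534, 0.1673], [322.0, 257.0]), (0.44, [0.7516, -0.217, 0.0024], [13.0, 381.0])]
wrist v_seat []
```

View pics/w2.png

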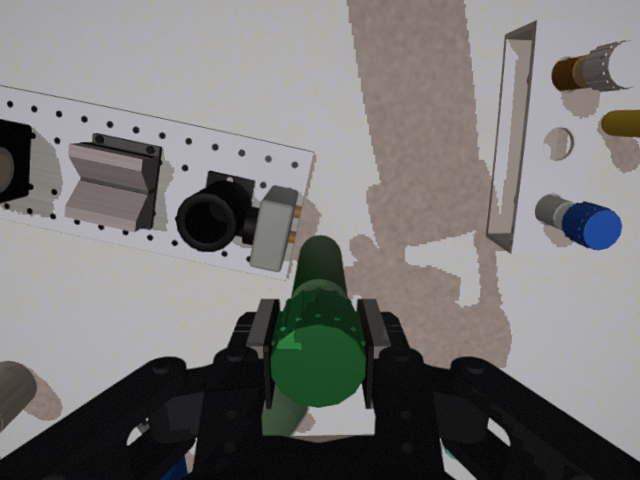

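The tube is held upright, with its rounded foot at px (322,240) and its cap at (318,350). The well mouth shows at px (205,218) and the V-block at (112,185). I'll fit the rim now.

```bash
cat > fit.py <<'E'
from h import *
from scipy.optimize import least_squares
def ringfit(W,c0,z0,tol=.004):
    m=(np.hypot(W[...,0]-c0[0],W[...,1]-c0[1])<.03)&(abs(W[...,2]-z0)<tol)
    P=W[m]
    z=np.median(P[:,2]);P=P[abs(P[:,2]-z)<.002]
    f=lambda q:np.clip(15e-3-np.hypot(*(P[:,:2]-q).T),0,None)+np.clip(np.hypot(*(P[:,:2]-q).T)-24e-3,0,None)
    r=least_squares(f,P[:,:2].mean(0));return r.x,z,len(P),np.sqrt(np.mean(r.fun**2)),P
def load(tag):
    z=np.load(tag+'.npz');s=dict(tool_pos=z['p'],tcp_rot=z['r']);return s,z['im'],z['d'],unproj_map('wrist',z['d'],s)
E
python3 - <<'E'
from fit import *
s,im,d,W=load('w2')
x,z,n,e,P=ringfit(W,(.5455,.0645),.0915);print('mouth',x,z,n,e, P[:,:2].min(0),P[:,:2].max(0))
r=np.hypot(*(P[:,:2]-x).T);print(np.percentile(r,[1,5,50,95,99]))
c,rr=cv2.minEnclosingCircle(P[:,:2].astype(np.float32));print(c,rr)
# tube glass held
hsv=cv2.cvtColor(im,cv2.COLOR_RGB2HSV)
m=(np.hypot(W[...,0]-.545,W[...,1]-.1517)<.02)&(W[...,2]>.15)&(W[...,2]<.255)
P=W[m]
for a in np.arange(.16,.25,.01):
    Q=P[abs(P[:,2]-a)<.004]
    if len(Q)>20:
        r=least_squares(lambda q:np.hypot(*(Q[:,:2]-q).T)-.012,[.545,.1517],loss='soft_l1',f_scale=.001);print(round(a,3),len(Q),r.x.round(4),Q[:,1].min().round(4),Q[:,1].max().round(4))
c=least_squares
m=(np.hypot(W[...,0]-.545,W[...,1]-.1517)<.02)&(W[...,2]>.275)
Q=W[m];print('cap top',np.percentile(Q[:,2],[5,50,95]),cv2.minEnclosingCircle(Q[Q[:,2]>np.percentile(Q[:,2],50)-.002][:,:2].astype(np.float32)))
E
```

```text
mouth [0.54408699 0.06505568] 0.09161485813691475 1577 8.564147744047826e-15 [0.52054666 0.04149591] [0.56740733 0.08889378]
[0.01570674 0.01613662 0.01992623 0.02316473 0.02357763]
(0.5441139936447144, 0.06497778743505478) 0.024045858532190323
0.18 134 [0.5447 0.1519] 0.1405 0.1634
0.19 169 [0.5446 0.1518] 0.1401 0.1636
0.2 189 [0.5445 0.1517] 0.14 0.1635
0.21 218 [0.5444 0.1516] 0.1401 0.1635
0.22 259 [0.5443 0.1515] 0.1398 0.1633
0.23 299 [0.5442 0.1514] 0.1398 0.1632
0.24 356 [0.5441 0.1513] 0.1399 0.163
cap top [0.28060522 0.29011049 0.33894094] ((0.5445833206176758, 0.15144313871860504), 0.020075686275959015)
```

Call:
play_rows(motion=[[[-0.001,-0.1,0],[0,0,0]],[[-0.001,-0.2,0],[0,0,0]],[[-0.001,-0.217,-0.05],[0,0,0]],[[-0.001,-0.217,-0.12],[0,0,0]],[[-0.001,-0.217,-0.15],[0,0,0]],[[-0.001,-0.217,-0.15],[0,0,0]],[[-0.001,-0.217,-0.15],[0,0,0]]])

```text
time: 6.3
tool_pos: [0.5453, 0.0643, 0.1961]
tcp_rot: [-1.22, -1.194, 1.192]
wrist_force: [-0.0, 0.6, -0.3]
width: 0.336
```

```bash
python3 - <<'E'
from fit import *
s,im,d,W=snap('w3');print(s['time'],s['tool_pos'],s['wrist_force'],s['width'])
m=(np.hypot(W[...,0]-.544,W[...,1]-.065)<.018)&(W[...,2]>.095)
P=W[m]
for a in np.arange(.1,.2,.01):
    Q=P[abs(P[:,2]-a)<.004]
    if len(Q)>20:
        r=least_squares(lambda q:np.hypot(*(Q[:,:2]-q).T)-.012,[.545,.065],loss='soft_l1',f_scale=.001);print(round(a,3),len(Q),r.x.round(4))
m=(np.hypot(W[...,0]-.544,W[...,1]-.065)<.026)&(abs(W[...,2]-.0915)<.003);P=W[m];print(len(P),P[:,:2].min(0),P[:,:2].max(0))
E
```

```text
6.3 [0.54525247 0.06428188 0.19612243] [-0.04006422  0.61048267 -0.34857572] 0.33631841955016095
0.12 126 [0.5456 0.0644]
0.13 165 [0.5455 0.0644]
0.14 191 [0.5453 0.0643]
0.15 208 [0.5453 0.0642]
0.16 260 [0.5451 0.0641]
0.17 302 [0.545 0.064]
0.18 351 [0.5449 0.064 ]
0.19 369 [0.5448 0.0638]
1845 [0.52003839 0.04058188] [0.5616008  0.08826933]
```

View pics/w3.png

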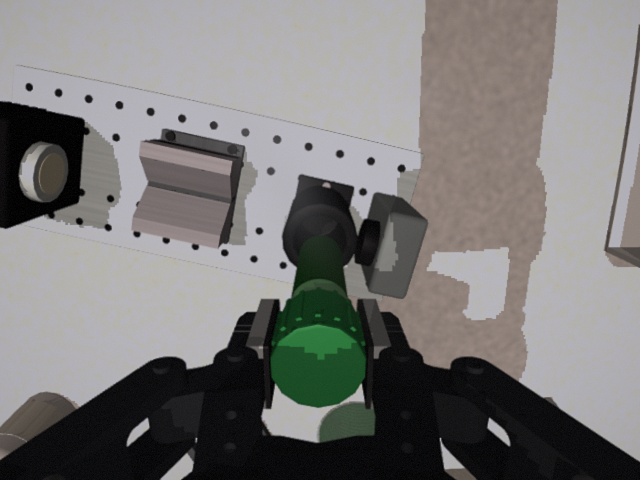

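The foot is now just above the mouth (px 322,230), about 1.3 mm beyond the well axis in x. I'll correct that and lower it.

Call:
play_rows(motion=[[[-0.003,0.001,0],[0,0,0]],[[-0.003,0.001,-0.05],[0,0,0]],[[-0.003,0.001,-0.1],[0,0,0]],[[-0.003,0.001,-0.14],[0,0,0]],[[-0.003,0.001,-0.17],[0,0,0]],[[-0.003,0.001,-0.18],[0,0,0]],[[-0.003,0.001,-0.18],[0,0,0]]])

```text
time: 7.22
tool_pos: [0.5435, 0.0641, 0.1233]
tcp_rot: [-1.22, -1.193, 1.193]
wrist_force: [0.1, 0.4, -1.2]
width: 0.342
```

Call:
play_rows(motion=[[[0,0,-0.01],[0,0,0]],[[0,0,-0.018],[0,0,0]],[[0,0,-0.022],[0,0,0]],[[0,0,-0.024],[0,0,0]],[[0,0,-0.026],[0,0,0]]])

```text
time: 7.85
tool_pos: [0.5435, 0.0642, 0.1129]
tcp_rot: [-1.22, -1.193, 1.193]
wrist_force: [0.4, -0.5, -0.6]
width: 0.34
```

Call:
play_rows(motion=[[[0,0,-0.002],[0,0,0]],[[0,0,-0.004],[0,0,0]],[[0,0,-0.004],[0,0,0]]])

```text
time: 8.22
tool_pos: [0.5438, 0.0642, 0.1119]
tcp_rot: [-1.22, -1.193, 1.192]
wrist_force: [-1.2, 0.4, 3.6]
width: 0.34
```

Contact is about 4 N at the expected height (TCP 0.112), so I'll release.

Call:
play_rows(motion=[[[0,0,0],[0,0,0]],[[0,0,0],[0,0,0]],[[0,0,0],[0,0,0]],[[0,0,0],[0,0,0]],[[0,0,0],[0,0,0]],[[0,0,0],[0,0,0]]], gripper=0)

```text
time: 8.98
tool_pos: [0.5434, 0.0641, 0.1113]
tcp_rot: [-1.22, -1.193, 1.193]
wrist_force: [0.9, 0.7, 0.1]
width: 0.998
```

Call:
play_rows(motion=[[[0,0,0.08],[0,0,0]],[[0,0,0.2],[0,0,0]],[[0,0,0.35],[0,0,0]],[[0,-0.1,0.35],[0,0,0]],[[0,-0.2,0.35],[0,0,0]],[[0,-0.2,0.35],[0,0,0]],[[0,-0.2,0.35],[0,0,0]]])

```text
time: 9.85
tool_pos: [0.5433, -0.0156, 0.2511]
tcp_rot: [-1.219, -1.192, 1.192]
wrist_force: [-0.0, 0.0, 0.3]
width: 1.001
```

```bash
python3 - <<'E'
from fit import *
s,im,d,W=snap('w4');print(s['time'],s['tool_pos'],s['wrist_force'],s['width'])
marks('wrist',s,['well_mouth','v_seat','tube_green_center','rig'])
m=(np.hypot(W[...,0]-.544,W[...,1]-.065)<.022)&(W[...,2]>.1)
P=W[m];t=np.percentile(P[:,2],90);print('cap top',t,cv2.minEnclosingCircle(P[abs(P[:,2]-t)<.003][:,:2].astype(np.float32)))
E
```

```text
9.85 [ 0.54326759 -0.01561703  0.25110821] [-0.01226493  0.00470502  0.25150157] 1.0008238894351296
wrist well_mouth []
wrist v_seat [(0.67, [0.5369, -0.0363, 0.049], [294.0, 203.0]), (0.61, [0.5209, -0.0345, 0.0673], [294.0, 188.0])]
wrist tube_green_center [(0.6, [0.5445, 0.0615, 0.0826], [418.0, 218.0])]
wrist rig [(0.97, [0.5246, -0.0319, 0.0007], [301.0, 181.0])]
cap top 0.3261158611657257 ((0.5416103601455688, 0.05006999894976616), 0.009916209615767002)
```

View pics/w4.png

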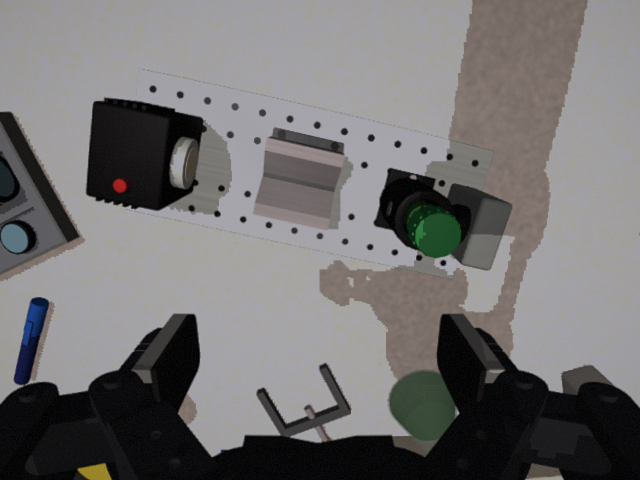

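The tube stands in the well, cap at px (437,230), beside the detector. Now I'll fit the rig frame and V-block from depth.

```bash
cat >> fit.py <<'E'
def vfit(W,c0=(.519,-.0335),yaw0=np.radians(-16.)):
    m=(np.hypot(W[...,0]-c0[0],W[...,1]-c0[1])<.05)&(W[...,2]>.036)&(W[...,2]<.062);P=W[m]
    c0=np.array(c0)
    def uv(q):
        ex=np.array([np.cos(q[2]),np.sin(q[2])]);ey=np.array([-ex[1],ex[0]]);D=P[:,:2]-c0-q[:2];return D@ex,D@ey
    def f(q):
        u,v=uv(q);h=np.minimum(.0346+abs(u),.057)+q[3]
        return np.concatenate([P[:,2]-h, np.clip(abs(v)-.032,0,None), np.clip(abs(u)-.032,0,None)])
    q=[0,0,yaw0,0]
    for fs in (.004,.0015): r=least_squares(f,q,loss='soft_l1',f_scale=fs);q=r.x
    # centre v by extent of points robustly
    u,v=uv(q);k=abs(u)<.03
    lo,hi=np.percentile(v[k],[0.5,99.5]);print('v extent',lo,hi,'u ext',np.percentile(u,[.5,99.5]),'zoff',q[3],'n',len(P),'rms',np.sqrt(np.mean(r.fun[:len(P)]**2)))
    yaw=q[2];ey=np.array([-np.sin(yaw),np.cos(yaw)]);c=c0+q[:2]+ey*(lo+hi)/2
    return c,yaw
E
python3 - <<'E'
from fit import *
s,im,d,W=load('w4')
c,y=vfit(W);print('seat',c,np.degrees(y))
ey=np.array([-np.sin(y),np.cos(y)]);print('pred well',c+.1*ey)
m=(np.hypot(W[...,0]-.544,W[...,1]-.065)<.022)&(W[...,2]>.1)&(W[...,2]<.2)
P=W[m];t=np.percentile(P[:,2],[5,50,90]);print('cap top',t,cv2.minEnclosingCircle(P[abs(P[:,2]-t[2])<.003][:,:2].astype(np.float32)))
E
```

```text
v extent -0.03145866858615749 0.031243079482500474 u ext [-0.03199123  0.03160934] zoff -0.0002757314246808507 n 5604 rms 0.0022827963915171947
seat [ 0.52001112 -0.03253638] -13.997003897956793
pred well [0.54419823 0.06449446]
cap top [0.12289146 0.14600222 0.14724385] ((0.5405827760696411, 0.05892883613705635), 0.015012998133897781)
```

The cap top sits at z 0.147, as expected for a tube fully down, and it leans slightly within the bore clearance. The fitted V seat is (0.5200, -0.0325) at yaw -14.0°. Its predicted well position agrees with the measured one within 0.6 mm. Next I'll go to the lens.

Call:
play_rows(motion=[[[-0.01,-0.12,0],[0,0,-0.2]],[[-0.02,-0.26,0],[0,0,-0.43]],[[-0.03,-0.4,0],[0,0,-0.66]],[[-0.04,-0.54,0],[0,0,-0.9]],[[-0.05,-0.68,0],[0,0,-1]],[[-0.06,-0.8,0],[0,0,-1]],[[-0.06,-0.826,0],[0,0,-1]]])

```text
time: 10.98
tool_pos: [0.5191, -0.3486, 0.2509]
tcp_rot: [-1.488, -0.594, 0.595]
wrist_force: [-0.1, 0.1, 0.5]
width: 0.999
```

Call:
play_rows(motion=[[[0,0,0],[0,0,-0.2]],[[0,0,0],[0,0,-0.393]],[[0,0,0],[0,0,-0.393]],[[0,0,0],[0,0,-0.393]]])

```text
time: 11.48
tool_pos: [0.5197, -0.3454, 0.2513]
tcp_rot: [-1.541, -0.359, 0.359]
wrist_force: [0.1, -0.5, -0.6]
width: 1.001
```

```bash
python3 - <<'E'
from fit import *
s,im,d,W=snap('w5');print(s['time'],s['tool_pos'],s['wrist_force'],s['width']);R=Ro.from_rotvec(s['tcp_rot']).as_matrix();print(R.round(3),np.degrees(np.arctan2(R[1,0],R[0,0])))
marks('wrist',s,['lens_center','lens_collar','lens_tray'])
E
```

```text
11.475 [ 0.51971764 -0.34536911  0.25126762] [ 0.12208334 -0.46015078 -0.63254172] 1.0005021714517148
[[ 0.897 -0.    -0.442]
 [ 0.442  0.     0.897]
 [ 0.    -1.     0.   ]] 26.242465881501168
wrist lens_center [(0.96, [0.517, -0.3523, 0.0344], [311.0, 212.0])]
wrist lens_collar [(0.85, [0.5319, -0.3779, 0.0319], [314.0, 243.0])]
wrist lens_tray []
```

View pics/w5.png

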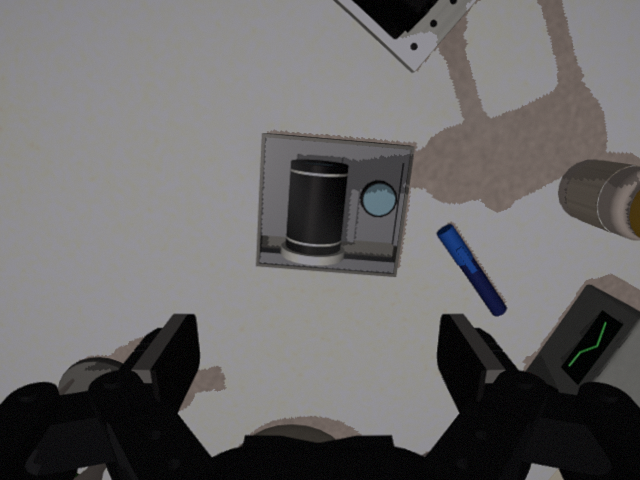

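The barrel lies in the trough at px (317,208) with its collar at the bottom (312,255), and the spare lens is to the right (379,198). I'll fit its axis.

```bash
cat >> fit.py <<'E'
def lensfit(W,c0,yaw0,z0,sel):
    P=W[sel];c0=np.array(c0)
    def uv(q):
        ex=np.array([np.cos(q[1]),np.sin(q[1])]);ey=np.array([-ex[1],ex[0]]);D=P[:,:2]-c0-q[0]*ex;return D@ex,D@ey
    def f(q):
        u,v=uv(q);return np.hypot(u,P[:,2]-z0-q[2]-q[3]*v)-.025
    q=[0,yaw0,0,0]
    for fs in(.004,.001): r=least_squares(f,q,loss='soft_l1',f_scale=fs);q=r.x
    u,v=uv(q);rad=np.hypot(u,P[:,2]-z0-q[2]-q[3]*v)
    return q,u,v,rad,P
E
python3 - <<'E'
from fit import *
s,im,d,W=load('w5')
sel=(np.hypot(W[...,0]-.518,W[...,1]+.350)<.055)&(W[...,2]>.04)&(W[...,2]<.075)
q,u,v,rad,P=lensfit(W,(.518,-.350),np.radians(26),.035,sel)
print('yaw',np.degrees(q[1]),'du',q[0],'dz',q[2],'tilt',np.degrees(q[3]),len(P))
ex=np.array([np.cos(q[1]),np.sin(q[1])]);ey=np.array([-ex[1],ex[0]])
for a in np.arange(-.056,.06,.004):
    k=(abs(v-a)<.002)
    if k.sum(): print(round(a,3),k.sum(),np.median(rad[k]).round(4),P[k,2].max().round(4))
g=np.array([.518,-.350])+q[0]*ex;print('axis pt',g,'ey',ey)
b=v[(rad>.0265)];print('collar v range',np.percentile(b,[1,5,50,95,99]));print('v range',np.percentile(v,[.2,1,99,99.8]))
E
```

```text
yaw 21.06176648246418 du 0.0015249056263624571 dz -2.8962913439223665e-05 tilt -1.1568201583122042 5539
-0.04 177 0.028 0.0648
-0.036 278 0.0282 0.0657
-0.032 368 0.0251 0.065
-0.028 237 0.0243 0.0609
-0.024 242 0.0245 0.0613
-0.02 248 0.0245 0.0613
-0.016 249 0.0246 0.0613
-0.012 256 0.0246 0.0619
-0.008 243 0.0246 0.0612
-0.004 257 0.0247 0.061
-0.0 256 0.0247 0.0607
0.004 257 0.0249 0.0615
0.008 254 0.0249 0.0609
0.012 269 0.0249 0.0611
0.016 263 0.025 0.0607
0.02 256 0.0251 0.0615
0.024 273 0.025 0.0613
0.028 270 0.025 0.0614
0.032 273 0.0252 0.0616
0.036 278 0.0251 0.0608
0.04 273 0.0253 0.0615
0.044 62 0.0248 0.0611
axis pt [ 0.51942303 -0.34945199] ey [-0.35937417  0.93319355]
collar v range [-0.04074847 -0.04012748 -0.03576109  0.0373875   0.0415974 ]
v range [-0.04054583 -0.03975798  0.04207786  0.04256417]
```

```bash
python3 - <<'E'
from fit import *
s,im,d,W=load('w5')
ey=np.array([-.36,.933]);v=(W[...,:2]-[.5194,-.3495])@ey
sel=(np.hypot(W[...,0]-.519,W[...,1]+.350)<.055)&(W[...,2]>.045)&(W[...,2]<.075)&(v>-.026)&(v<.04)
q,u,v2,rad,P=lensfit(W,(.5194,-.3495),np.radians(21),.035,sel)
print('yaw',np.degrees(q[1]),'du',q[0],'dz',q[2],'tilt',np.degrees(q[3]),len(P))
ex=np.array([np.cos(q[1]),np.sin(q[1])]);ey=np.array([-ex[1],ex[0]]);g=np.array([.5194,-.3495])+q[0]*ex
print('center',g+.0008*ey,ex,ey, np.percentile(u,[1,99]))
E
```

```text
yaw 21.08721846425087 du 1.7752611087678776e-05 dz -0.00030910155031128953 tilt -0.1611225667342343 4047
center [ 0.51912873 -0.34874719] [0.93303382 0.35978868] [-0.35978868  0.93303382] [-0.02191915  0.0220801 ]
```

```bash
python3 - <<'E'
from fit import *
for t in ['w2','w5','w4']:
    s,im,d,W=load(t);R=Ro.from_rotvec(s['tcp_rot']).as_matrix();L=(W-s['tool_pos'])@R  # tool coords
    m=(abs(L[...,2])<.014)&(L[...,1]>-.07)&(L[...,1]<.03)&(abs(L[...,0])<.062)&(abs(L[...,0])>.0135)&(d>0)
    P=L[m];print(t,len(P))
    for a in np.arange(-.07,.03,.004):
        k=abs(P[:,1]-a)<.002
        if k.sum():print(round(a,3),k.sum(),abs(P[k,0]).min().round(4),abs(P[k,0]).max().round(4))
E
```

```text
w2 26649
-0.07 1057 0.0395 0.056
-0.066 2558 0.0382 0.055
-0.062 2854 0.0137 0.0535
-0.058 5618 0.0139 0.0513
-0.054 5066 0.0145 0.0498
-0.05 2070 0.015 0.0482
-0.046 1649 0.0156 0.046
-0.042 740 0.0155 0.037
-0.038 1290 0.0137 0.026
-0.034 650 0.0135 0.0278
-0.03 581 0.0135 0.0288
-0.026 556 0.0135 0.0285
-0.022 501 0.0135 0.0286
-0.018 455 0.0137 0.0284
-0.014 403 0.0136 0.0284
-0.01 364 0.0135 0.0282
-0.006 206 0.0137 0.0265
-0.002 29 0.014 0.0172
0.002 2 0.014 0.0148
w5 20944
-0.07 1110 0.0383 0.062
-0.066 6573 0.0361 0.062
-0.062 2223 0.0372 0.062
-0.058 1459 0.0408 0.062
-0.054 451 0.0433 0.0617
-0.05 1281 0.0415 0.0539
-0.046 919 0.0417 0.0566
-0.042 1174 0.0418 0.0577
-0.038 1143 0.0418 0.0569
-0.034 1078 0.0419 0.0566
-0.03 974 0.0418 0.0569
-0.026 870 0.0419 0.0569
-0.022 807 0.0419 0.056
-0.018 611 0.0418 0.0546
-0.014 271 0.042 0.0496
w4 20925
-0.07 1126 0.0403 0.062
-0.066 6502 0.0364 0.062
-0.062 2296 0.0375 0.062
-0.058 1411 0.0406 0.062
-0.054 486 0.0436 0.0619
-0.05 1251 0.0416 0.0527
-0.046 924 0.0417 0.0563
-0.042 1190 0.0418 0.057
-0.038 1138 0.0419 0.0568
-0.034 1092 0.0417 0.0569
-0.03 962 0.0419 0.0569
-0.026 888 0.0418 0.0566
-0.022 771 0.0418 0.0565
-0.018 617 0.0418 0.0549
-0.014 271 0.0419 0.0492
```

Call:
play_rows(motion=[[[-0.0015,-0.008,-0.12],[0,0,-0.1144]],[[-0.0015,-0.008,-0.27],[0,0,-0.1144]],[[-0.0015,-0.008,-0.36],[0,0,-0.1144]],[[-0.0015,-0.008,-0.4],[0,0,-0.1144]],[[-0.0015,-0.008,-0.4],[0,0,-0.1144]],[[-0.0015,-0.008,-0.4],[0,0,-0.1144]]])

```text
time: 12.42
tool_pos: [0.5203, -0.3506, 0.0936]
tcp_rot: [-1.555, -0.288, 0.284]
wrist_force: [0.8, 0.3, 0.7]
width: 0.999
```

```bash
python3 - <<'E'
from fit import *
s,im,d,W=snap('w6');print(s['time'],s['tool_pos'],s['wrist_force']);R=Ro.from_rotvec(s['tcp_rot']).as_matrix();print(np.degrees(np.arctan2(R[1,0],R[0,0])),R[2])
ey=np.array([-.36,.933]);v=(W[...,:2]-[.5194,-.3495])@ey
sel=(np.hypot(W[...,0]-.519,W[...,1]+.350)<.055)&(W[...,2]>.045)&(W[...,2]<.07)&(v>-.026)&(v<.04)
q,u,v2,rad,P=lensfit(W,(.5194,-.3495),np.radians(21),.035,sel)
ex=np.array([np.cos(q[1]),np.sin(q[1])]);e=np.array([-ex[1],ex[0]]);g=np.array([.5194,-.3495])+q[0]*ex
print('yaw',np.degrees(q[1]),'dz',q[2],np.degrees(q[3]),'center',g+.0008*e)
sel=(abs((W[...,:2]-g)@ex)<.015)&(W[...,2]>.054)&(W[...,2]<.07);vv=((W[...,:2]-g)@e)[sel];zz=W[...,2][sel]
print(np.percentile(vv,[.3,99.7]),'collar inner',vv[zz>.0628].max(), np.percentile(vv[zz>.0622],[90,99]))
E
```

```text
12.425 [ 0.52030219 -0.35055066  0.09358774] [0.84865642 0.33169969 0.65756914]
20.898568991130272 [ 0.00206723 -0.99999275 -0.00319862]
yaw 21.475319811020828 dz -0.00029741002606736535 -0.023341218173292107 center [ 0.5192944  -0.34868186]
[-0.04023459  0.04322342] collar inner -0.03220890990376905 [-0.0332381  -0.03239133]
```

View pics/w6.png

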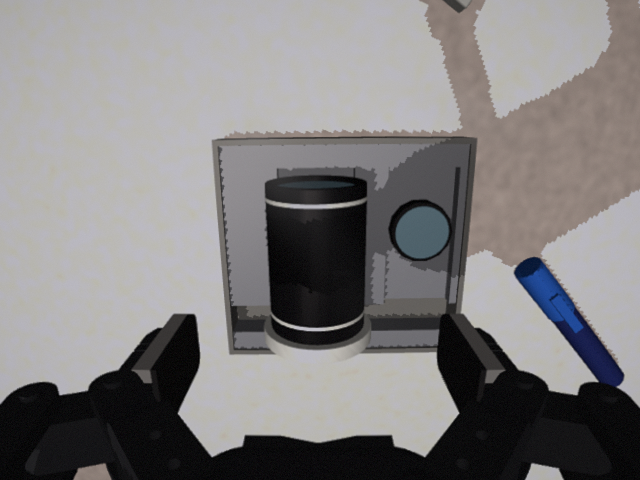

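The barrel is confirmed at (0.519, -0.348), yaw 21.3°, with the collar at the bottom (318,335). Descending to grasp it.

Call:
play_rows(motion=[[[-0.003,0.0065,-0.06],[0,0,0.008]],[[-0.003,0.0065,-0.12],[0,0,0.008]],[[-0.003,0.0065,-0.16],[0,0,0.008]],[[-0.003,0.0065,-0.183],[0,0,0.008]],[[-0.003,0.0065,-0.183],[0,0,0.008]],[[-0.003,0.0065,-0.183],[0,0,0.008]]])

```text
time: 13.22
tool_pos: [0.5183, -0.3474, 0.019]
tcp_rot: [-1.552, -0.292, 0.29]
wrist_force: [-0.9, -0.4, 0.1]
width: 1.001
```

Call:
play_rows(motion=[[[0,0,0],[0,0,0]],[[0,0,0],[0,0,0]],[[0,0,0],[0,0,0]],[[0,0,0],[0,0,0]],[[0,0,0],[0,0,0]],[[0,0,0],[0,0,0]]], gripper=1, squeeze=50)

```text
time: 13.98
tool_pos: [0.518, -0.3473, 0.019]
tcp_rot: [-1.552, -0.292, 0.29]
wrist_force: [-0.6, 0.0, 5.5]
width: 0.565
```

Call:
play_rows(motion=[[[0,0,0.08],[0,0,0]],[[0,0,0.2],[0,0,0]],[[0,0.02,0.34],[0,0,0]],[[0,0.12,0.4],[0,0,-0.15]],[[0,0.26,0.4],[0,0,-0.35]],[[0,0.4,0.4],[0,0,-0.55]],[[0,0.54,0.4],[0,0,-0.7]],[[0.003,0.68,0.4],[0,0,-0.784]],[[0.004,0.76,0.4],[0,0,-0.784]],[[0.004,0.7825,0.4],[0,0,-0.784]]])

```text
time: 15.22
tool_pos: [0.518, -0.0319, 0.1767]
tcp_rot: [-1.562, 0.192, -0.188]
wrist_force: [0.1, -0.3, -4.0]
width: 0.565
```

Call:
play_rows(motion=[[[0,0,0],[0,0,0]],[[0,0,0],[0,0,0]]])

```text
time: 15.48
tool_pos: [0.519, -0.0349, 0.1777]
tcp_rot: [-1.563, 0.193, -0.193]
wrist_force: [-0.5, 0.1, -3.7]
width: 0.563
```

```bash
python3 - <<'E'
from fit import *
s,im,d,W=snap('w7');print(s['time'],s['tool_pos'],s['wrist_force'],s['width']);R=Ro.from_rotvec(s['tcp_rot']).as_matrix();print(np.degrees(np.arctan2(R[1,0],R[0,0])),R[2])
marks('wrist',s,['lens_center','lens_collar','v_seat','well_mouth'])
E
```

```text
15.475 [ 0.51904017 -0.0348804   0.17769933] [-0.47811916  0.11169594 -3.73385323] 0.5634068923722182
-14.0796055354189 [-4.64807518e-04 -9.99999709e-01 -6.04233316e-04]
wrist lens_center [(0.91, [0.5179, -0.0382, 0.193], [315.0, 348.0])]
wrist lens_collar [(0.75, [0.5123, -0.0685, 0.1896], [320.0, 414.0])]
wrist v_seat [(0.57, [0.5227, -0.0302, -0.0002], [320.0, 210.0])]
wrist well_mouth [(0.29, [0.5239, -0.0306, -0.0002], [321.0, 210.0])]
```

View pics/w7.png

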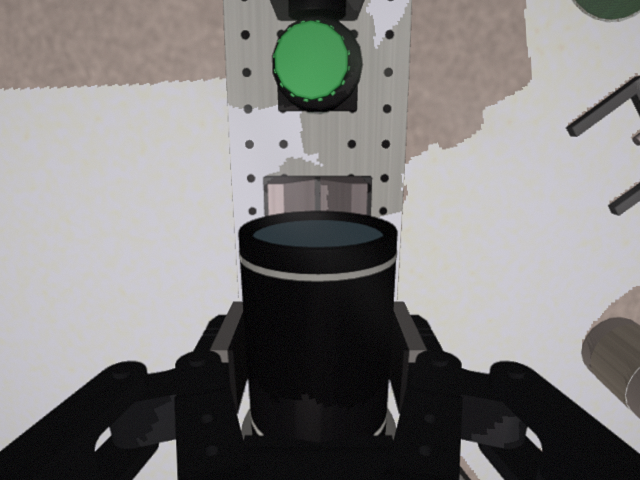

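The barrel is held with its collar to the lamp side (bottom). The V (px 320,195) and the tube (px 312,60) are in line ahead of it. I'll measure the barrel in the hand.

```bash
cat > inhand.py <<'E'
from fit import *
import sys
def inhand(tag,z0off=.0145):
    s,im,d,W=load(tag);c=s['tool_pos'][:2];z0=s['tool_pos'][2]+z0off;yaw=np.radians(-14)
    R=Ro.from_rotvec(s['tcp_rot']).as_matrix();ex=R[:2,0];ey=R[:2,2]
    D=W[...,:2]-c;U=D@ex;V=D@ey
    sel=(abs(U)<.021)&(V>-.02)&(V<.045)&(W[...,2]>z0+.01)&(W[...,2]<z0+.03)
    q,u,v,rad,P=lensfit(W,c,yaw,z0,sel)
    e1=np.array([np.cos(q[1]),np.sin(q[1])]);e2=np.array([-e1[1],e1[0]]);g=c+q[0]*e1
    print('yaw',np.degrees(q[1]),'du',q[0],'axis z',z0+q[2],'minus tcp',z0off+q[2],'tilt',np.degrees(q[3]),'rms',np.std(rad),len(P))
    sel=(abs((W[...,:2]-g)@e1)<.02)&(W[...,2]>z0+.012)&(W[...,2]<z0+.035);vv=((W[...,:2]-g)@e2)[sel]
    end=np.percentile(vv,99.5);print('+y end at',end,'n',len(vv));ctr=g+(end-.042)*e2;print('center',ctr)
    seat=np.array([.5200,-.0325]);r=np.radians(-14);E1=np.array([np.cos(r),np.sin(r)]);E2=np.array([-E1[1],E1[0]])
    print('rel to seat: across',(ctr-seat)@E1,'along',(ctr-seat)@E2,'collar at',(ctr-seat)@E2-.034)
if __name__=='__main__': inhand(sys.argv[1])
E
python3 inhand.py w7
python3 - <<'E'
from fit import *
s,im,d,W=load('w7')
m=(W[...,2]>.05)&(np.hypot(W[...,0]-.528,W[...,1]-.0)<.02)&(W[...,2]<.06);print(m.sum())
E
```

```text
yaw -13.929207612571583 du 0.0007329098504328575 axis z 0.1933808537855199 minus tcp 0.015681519532066597 tilt -0.1431042076211706 rms 0.0013600319290310583 25786
+y end at 0.040911108401310084 n 25404
center [ 0.51948941 -0.0361137 ]
rel to seat: across 0.0003788107218252185 along -0.00362988080287017 collar at -0.03762988080287017
191
```

Call:
play_rows(motion=[[[0,0.004,-0.06],[0,0,0]],[[0,0.004,-0.14],[0,0,0]],[[0,0.004,-0.21],[0,0,0]],[[0,0.004,-0.26],[0,0,0]],[[0,0.004,-0.285],[0,0,0]],[[0,0.004,-0.295],[0,0,0]],[[0,0.004,-0.295],[0,0,0]],[[0,0.004,-0.295],[0,0,0]]])

```text
time: 16.73
tool_pos: [0.5201, -0.0324, 0.0611]
tcp_rot: [-1.562, 0.191, -0.194]
wrist_force: [-0.1, -0.2, -3.5]
width: 0.569
```

```bash
python3 - <<'E'
from fit import *
s,im,d,W=snap('w8');print(s['time'],s['tool_pos'],s['wrist_force'],s['torque'])
E
python3 inhand.py w8
```

```text
16.725 [ 0.52010706 -0.03241194  0.0610922 ] [-0.0605677  -0.23303771 -3.47408066] [ 0.04030265 -0.03158533 -0.00167886]
yaw -13.860206099248579 du 0.0006920935023037194 axis z 0.07677530940325696 minus tcp 0.015683111091539064 tilt -0.1367836692450593 rms 0.001417643335722606 25805
+y end at 0.09403734019364443 n 29735
center [0.53324475 0.01794444]
rel to seat: across 0.0006477056869760272 along 0.052150217531296186 collar at 0.018150217531296184
```

View pics/w8.png

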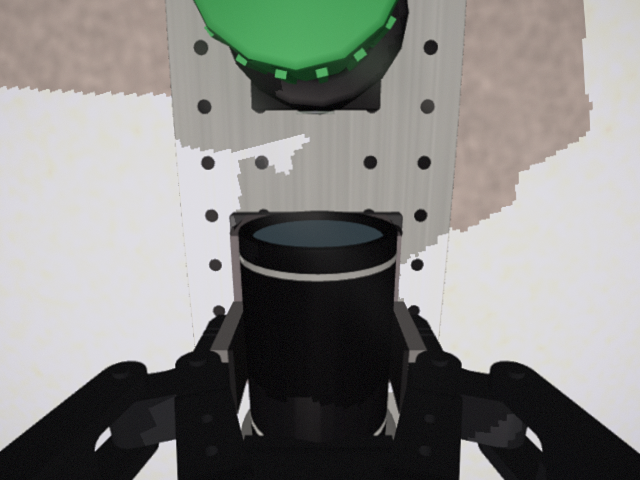

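The barrel is over the V, about 0.6 mm off across and 7 mm above its seat. Correcting that and lowering.

Call:
play_rows(motion=[[[-0.002,-0.002,-0.004],[0,0,0]],[[-0.002,-0.002,-0.008],[0,0,0]],[[-0.002,-0.002,-0.012],[0,0,0]],[[-0.002,-0.002,-0.014],[0,0,0]],[[-0.002,-0.002,-0.014],[0,0,0]]])

```text
time: 17.4
tool_pos: [0.5187, -0.0331, 0.0546]
tcp_rot: [-1.562, 0.192, -0.193]
wrist_force: [0.1, -0.3, -3.4]
width: 0.573
```

Call:
play_rows(motion=[[[0,0,-0.002],[0,0,0]],[[0,0,-0.002],[0,0,0]]])

```text
time: 17.65
tool_pos: [0.5189, -0.0331, 0.0541]
tcp_rot: [-1.562, 0.192, -0.193]
wrist_force: [1.3, 0.2, -1.0]
width: 0.568
```

Call:
play_rows(motion=[[[0.0008,-0.0002,-0.001],[0,0,0]],[[0.0008,-0.0002,-0.002],[0,0,0]],[[0.0008,-0.0002,-0.002],[0,0,0]]])

```text
time: 18.02
tool_pos: [0.5189, -0.0331, 0.054]
tcp_rot: [-1.562, 0.192, -0.192]
wrist_force: [-3.0, -0.5, 6.9]
width: 0.571
```

Call:
play_rows(motion=[[[0,0,0],[0,0,0]],[[0,0,0],[0,0,0]]])

```text
time: 18.27
tool_pos: [0.519, -0.0331, 0.054]
tcp_rot: [-1.562, 0.192, -0.192]
wrist_force: [-3.4, -0.1, 6.9]
width: 0.567
```

```bash
sed -i 's/(W\[...,2\]<z0+.035);vv/(W[...,2]<z0+.035)\&(V<.06);vv/' inhand.py; python3 - <<'E'
from fit import *
for i in range(4):
    s,im,d,W=snap('w9');print(s['time'],s['tool_pos'].round(5),s['wrist_force'].round(2),s['torque'].round(3))
E
python3 inhand.py w9
```

```text
18.275 [ 0.51895 -0.03313  0.05402] [-3.4  -0.11  6.9 ] [ 0.083  0.532 -0.092]
18.325 [ 0.51893 -0.03314  0.054  ] [-3.64  0.56  7.02] [ 0.052  0.528 -0.09 ]
18.375 [ 0.51897 -0.03314  0.05403] [-3.69 -0.36  6.48] [ 0.07   0.533 -0.032]
18.425 [ 0.5189  -0.03314  0.05399] [-1.91 -0.17  6.97] [ 0.018  0.489 -0.055]
yaw -13.908693702100033 du 0.0007065235548206935 axis z 0.06970198746573801 minus tcp 0.01571388734348469 tilt -0.15789130126364675 rms 0.001399395106517311 25788
+y end at 0.040906965832928306 n 25383
center [ 0.51932476 -0.03437348]
rel to seat: across -0.0002019424117718065 along -0.0019811835900065793 collar at -0.035981183590006585
```

The collar sits at -36 mm (allowed -32 to -40) and the axis at 70 mm. There is a small sideways load, so I'll let go, let the barrel settle, then regrip.

Call:
play_rows(motion=[[[0,0,0],[0,0,0]],[[0,0,0],[0,0,0]],[[0,0,0],[0,0,0]],[[0,0,0],[0,0,0]],[[0,0,0],[0,0,0]]], gripper=0.25)

```text
time: 19.1
tool_pos: [0.5187, -0.0331, 0.0528]
tcp_rot: [-1.562, 0.192, -0.192]
wrist_force: [1.2, -0.0, -0.2]
width: 0.747
```

```bash
python3 - <<'E'
from fit import *
s,im,d,W=snap('w10');print(s['time'],s['tool_pos'].round(5),s['wrist_force'].round(2),s['torque'].round(3),s['width'])
R=Ro.from_rotvec(s['tcp_rot']).as_matrix();print(np.degrees(np.arctan2(R[1,0],R[0,0])),R[2])
E
python3 inhand.py w10
```

```text
19.1 [ 0.51868 -0.03314  0.0528 ] [ 1.25 -0.04 -0.24] [0.022 0.008 0.012] 0.7474291777115357
-14.028838277803805 [-1.37296187e-04 -9.99999990e-01 -1.52370856e-05]
yaw -14.019911469594689 du 0.0009594883506574915 axis z 0.06972073589235453 minus tcp 0.016919769763229887 tilt -0.22048646727990057 rms 0.0016435892268222869 26351
+y end at 0.041029594798558874 n 25668
center [ 0.51937633 -0.03431095]
rel to seat: across -0.0001670391729152601 along -0.0019080374793865906 collar at -0.03590803747938659
```

View pics/w10.png

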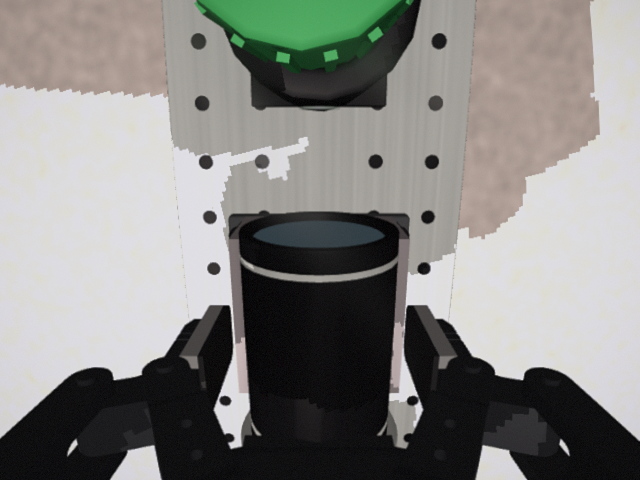

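The barrel is settled level with its axis at 69.7 mm and collar at -35.9 mm. The fingers straddle it with their tips just above the block tops. I'll raise 2 mm, centre by 0.25 mm and regrip.

Call:
play_rows(motion=[[[0.0006,-0.0002,0.005],[0,0,0]],[[0.0006,-0.0002,0.005],[0,0,0]],[[0.0006,-0.0002,0.005],[0,0,0]]])

```text
time: 19.52
tool_pos: [0.519, -0.0332, 0.055]
tcp_rot: [-1.562, 0.192, -0.192]
wrist_force: [-0.2, 0.0, 0.2]
width: 0.749
```

Call:
play_rows(motion=[[[0,0,0],[0,0,0]],[[0,0,0],[0,0,0]],[[0,0,0],[0,0,0]],[[0,0,0],[0,0,0]],[[0,0,0],[0,0,0]]], gripper=1, squeeze=60)

```text
time: 20.15
tool_pos: [0.519, -0.0332, 0.0553]
tcp_rot: [-1.562, 0.192, -0.192]
wrist_force: [-1.3, 0.7, 6.1]
width: 0.565
```

```bash
python3 - <<'E'
from fit import *
for i in range(3):
    s,im,d,W=snap('w11');print(s['time'],s['tool_pos'].round(5),s['wrist_force'].round(2),s['torque'].round(3),s['width'])
E
python3 inhand.py w11
```

```text
20.15 [ 0.51896 -0.03323  0.05533] [-1.34  0.67  6.14] [ 0.072  0.331 -0.036] 0.565423268116295
20.2 [ 0.51899 -0.03321  0.05533] [-1.91  0.58  4.14] [0.04  0.376 0.016] 0.5636988386860752
20.25 [ 0.51893 -0.03319  0.05531] [-2.48  0.53  4.81] [0.057 0.389 0.023] 0.5663738019866311
yaw -13.991613356364411 du 0.0007005291059865513 axis z 0.06967778072294631 minus tcp 0.014367240426246378 tilt -0.1769459029044783 rms 0.0010665776298498062 25244
+y end at 0.04103592328980708 n 25252
center [ 0.51938115 -0.03429889]
rel to seat: across -0.00016528128638038542 along -0.001895164672915298 collar at -0.0358951646729153
```

Call:
play_rows(motion=[[[-0.0003,0.0001,-0.001],[0,0,0]],[[-0.0003,0.0001,-0.002],[0,0,0]],[[-0.0003,0.0001,-0.002],[0,0,0]],[[-0.0003,0.0001,-0.002],[0,0,0]]])

```text
time: 20.8
tool_pos: [0.519, -0.0332, 0.0553]
tcp_rot: [-1.562, 0.192, -0.192]
wrist_force: [-4.7, 1.1, 11.3]
width: 0.567
```

```bash
python3 - <<'E'
from fit import *
for i in range(4):
    s,im,d,W=snap('w12');print(s['time'],s['tool_pos'].round(5),s['wrist_force'].round(2),s['torque'].round(3),s['width'])
E
python3 inhand.py w12
```

```text
20.8 [ 0.51897 -0.0332   0.05527] [-4.74  1.12 11.33] [ 0.05   0.664 -0.052] 0.5666066442293058
20.85 [ 0.51896 -0.03322  0.05526] [-4.86  0.14 10.46] [ 0.074  0.692 -0.053] 0.559513394195504
20.9 [ 0.51897 -0.03319  0.05527] [-4.56 -0.05 10.83] [ 0.065  0.684 -0.051] 0.5672697371130243
20.95 [ 0.51899 -0.0332   0.05527] [-5.16  0.1  10.07] [0.048 0.753 0.019] 0.56816853347918
yaw -14.005790678194868 du 0.0006921410857479542 axis z 0.06965936429742285 minus tcp 0.014386817709404233 tilt -0.18928923825781932 rms 0.0010650106695470052 25295
+y end at 0.04101692560746789 n 25277
center [ 0.51942348 -0.03432449]
rel to seat: across -0.00011800985940255028 along -0.0019097668508810104 collar at -0.035909766850881014
```

Call:
play_rows(motion=[[[-0.0012,0.0003,-0.0005],[0,0,0]],[[-0.0012,0.0003,-0.001],[0,0,0]],[[-0.0012,0.0003,-0.001],[0,0,0]],[[-0.0012,0.0003,-0.001],[0,0,0]]])

```text
time: 21.5
tool_pos: [0.519, -0.0332, 0.0553]
tcp_rot: [-1.562, 0.192, -0.193]
wrist_force: [-4.6, 0.3, 11.5]
width: 0.566
```

```bash
python3 - <<'E'
from fit import *
for i in range(4):
    s,im,d,W=snap('w13');print(s['time'],s['tool_pos'].round(5),s['wrist_force'].round(2),s['torque'].round(3),s['width'])
E
```

```text
21.5 [ 0.51897 -0.03321  0.05525] [-4.59  0.33 11.48] [ 0.016  0.772 -0.057] 0.5658389672665309
21.55 [ 0.51898 -0.0332   0.05527] [-4.18  0.93 11.58] [ 0.03   0.672 -0.085] 0.5612664712350341
21.6 [ 0.51894 -0.03321  0.05524] [-3.69  0.11 11.55] [ 0.071  0.759 -0.006] 0.5652513716559502
21.65 [ 0.51896 -0.03321  0.05526] [-3.74 -0.37 11.78] [ 0.03   0.755 -0.005] 0.5658743925970492
```

Call:
play_rows(motion=[[[-0.001,0.0002,-0.0005],[0,0,0]],[[-0.002,0.0005,-0.001],[0,0,0]],[[-0.0025,0.0006,-0.001],[0,0,0]],[[-0.0025,0.0006,-0.001],[0,0,0]]])

```text
time: 22.2
tool_pos: [0.519, -0.0332, 0.0553]
tcp_rot: [-1.563, 0.19, -0.195]
wrist_force: [-2.7, -0.1, 11.6]
width: 0.568
```

```bash
python3 - <<'E'
from fit import *
for i in range(4):
    s,im,d,W=snap('w13');print(s['time'],s['tool_pos'].round(5),s['wrist_force'].round(2),s['torque'].round(3),s['width'])
E
```

```text
22.2 [ 0.51898 -0.0332   0.05529] [-2.71 -0.14 11.6 ] [-0.009  0.56  -0.068] 0.568181779380852
22.25 [ 0.51898 -0.0332   0.05526] [-1.56  0.32 11.77] [-0.046  0.508 -0.067] 0.5674462462910407
22.3 [ 0.51896 -0.03319  0.05526] [-1.32 -0.94 11.25] [-0.008  0.579 -0.013] 0.5685272926200002
22.35 [ 0.51897 -0.0332   0.05526] [-2.64 -0.28 10.91] [-0.018  0.586 -0.008] 0.5664522232864535
```

Call:
play_rows(motion=[[[-0.0005,0.0001,-0.001],[0,0,0]],[[-0.0013,0.0003,-0.002],[0,0,0]],[[-0.0013,0.0003,-0.002],[0,0,0]],[[-0.0013,0.0003,-0.002],[0,0,0]]])

```text
time: 22.9
tool_pos: [0.519, -0.0332, 0.0552]
tcp_rot: [-1.563, 0.189, -0.195]
wrist_force: [-2.7, -0.9, 15.4]
width: 0.566
```

```bash
python3 - <<'E'
from fit import *
for i in range(4):
    s,im,d,W=snap('w13');print(s['time'],s['tool_pos'].round(5),s['wrist_force'].round(2),s['torque'].round(3),s['width'])
E
```

```text
22.9 [ 0.51896 -0.03319  0.05522] [-2.71 -0.94 15.4 ] [-0.051  0.748 -0.062] 0.5658863087091923
22.95 [ 0.51898 -0.0332   0.05524] [-3.14  0.17 15.06] [-0.056  0.763 -0.047] 0.5661064083059365
23.0 [ 0.51898 -0.0332   0.05524] [-3.06 -0.9  15.07] [-0.037  0.789 -0.065] 0.5654373001376163
23.05 [ 0.51897 -0.03319  0.05522] [-2.46 -1.43 15.88] [-0.09   0.765 -0.006] 0.5695270007771815
```

Call:
play_rows(motion=[[[0,0,0],[0,0,0]],[[0,0,0],[0,0,0]],[[0,0,0],[0,0,0]],[[0,0,0],[0,0,0]],[[0,0,0],[0,0,0]],[[0,0,0],[0,0,0]]])

```text
time: 23.85
tool_pos: [0.519, -0.0332, 0.0552]
tcp_rot: [-1.563, 0.189, -0.195]
wrist_force: [-3.4, -1.3, 15.4]
width: 0.567
```

```bash
python3 - <<'E'
from fit import *
s,im,d,W=snap('w14');print(s['time'],s['tool_pos'].round(5),s['wrist_force'].round(2),s['torque'].round(3),s['width'])
im,d=cams.read_camera('scene');save('scene_end.png',im)
W=unproj_map('scene',d)
m=(np.hypot(W[...,0]-.543,W[...,1]-.063)<.022)&(W[...,2]>.12)&(W[...,2]<.16);print('cap top',m.sum(),np.percentile(W[m][:,2],[50,95]) if m.any() else '')
c=cv2.resize(im[150:310,180:420],None,fx=3,fy=3,interpolation=cv2.INTER_CUBIC);save('end_crop.png',c)
print(bot.read_state()['wrist_force'])
E
python3 inhand.py w14
```

```text
23.85 [ 0.51897 -0.03322  0.05522] [-3.4 -1.3 15.4] [-0.049  0.773 -0.052] 0.5674172426219428
cap top 246 [0.14395065 0.14828369]
[-2.80779597e+00  1.42008987e-02  1.43895804e+01]
yaw -13.976734572358719 du 0.0006585625360973213 axis z 0.06962885442159229 minus tcp 0.014411745369695762 tilt -0.18996112021264447 rms 0.001052239753596653 25282
+y end at 0.04102977882140834 n 25275
center [ 0.51937864 -0.03431796]
rel to seat: across -0.0001630966381403198 along -0.0019142768598088443 collar at -0.035914276859808844
```

View pics/end_crop.png

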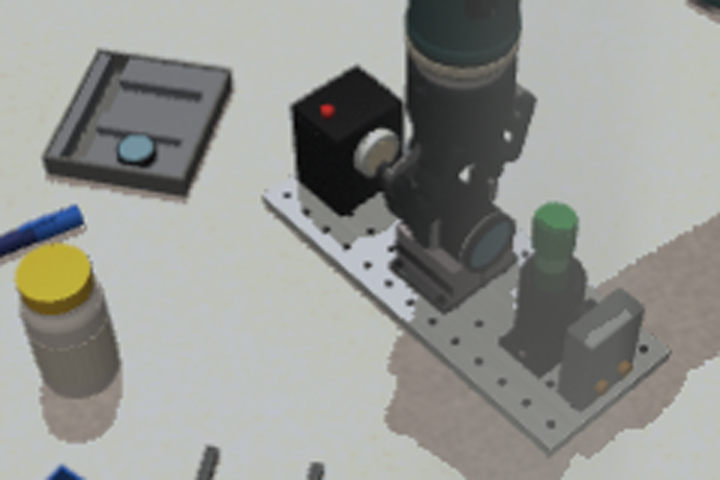

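View pics/w14.png

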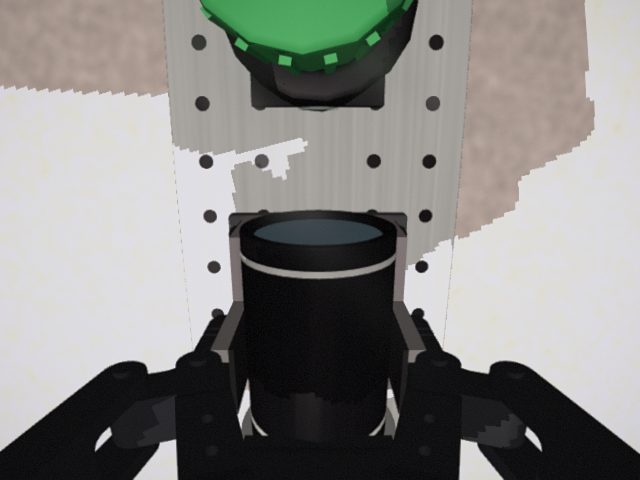

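The tube stands in the well (crop px 553,225). The barrel lies in the V (crop 470,245) with its collar to the lamp, the tray holds only the spare lens, and the push is steady at about 15 N. Handing in.

```bash
python3 -c "
from workcell import bot
print(bot.finish_job(), bot.read_state()['wrist_force'])"
```

```text
the job is handed in; nothing more can be done
the job is handed in; nothing more can be done
```

The rig is set up: the green-capped tube is in the sample well and the lens barrel is held pressed in the V-block. I handed the job in at about 24 s of the 58 s allowed.

- **Tube:** I lowered it until it touched the well floor at about 4 N and let go. The cap top then read 0.147–0.148 m, which is right for fully down. It leans a little because the bore is wider than the tube.
- **Barrel:** I laid it in the V with the collar towards the lamp, let it settle level, then gripped it again. The collar's inner face is 35.9 mm from the seat centre (32–40 mm allowed). The axis is at 69.6 mm, 0.2 mm off the V's centre plane and within 0.1° of the rig's direction.
- **Press:** It was steady at 14.4–15.4 N down over the last second, gripping at 60 N.
- **Not quite ideal:** About 3 N of sideways force remained that I did not tune out. I estimate 10–11 N on the near face and about 15 N on the far one. I worked those loads out from the wrist force; they were not measured directly.
- **Tilt reading:** The fit shows -0.19°, but it read -0.22° with the barrel lying free in the V, so I take it as camera error.

I moved nothing else on the bench.

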